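# Close up the watchmaker's work against dust

## Robot

A 7-joint arm with a two-finger parallel gripper is mounted at the origin on the work surface. World frame = base frame: x ahead of the robot, y to its left, z up, the work surface at z = 0. Lengths are in m, angles in rad, forces in N, time in s.
With the tool pointing down it reaches from about 0.425 to 0.875 m from the base axis. Payload 4.7 kg.
Tool frame: the origin (TCP) lies midway between the tips of the shut fingers; the grasp point (between the pads) lies 19 mm behind it; z points along the fingers, y is the line along which they close (so a half turn about z gives the same grasp; the last joint's range is limited). The gripper opens to 87 mm and grips with 3 to 60 N. Pads are 19 mm wide; open, the fingers measure 117 mm over their backs; the gripper's body (75 mm by 190 mm) begins 51 mm behind the grasp point.
Start: joints at [1.188, 0.321, -0.07, 1.45, 0.023, 1.371, -0.057], TCP at [0.251, -0.6, 0.223] pointing down, gripper open.
Joint ranges: [-2.86, 2.86], [-0.3, 2.09], [-1.38, 1.24], [0.06, 2.45], [-1.56, 4.7], [0.09, 2.05], [-2.69, 2.69]. Speed limits (rad/s): [2.57, 2.57, 3.14, 3.14, 3.14, 3.14, 3.14].

## Interface

Orientations are given as a rotation vector (axis times angle).
In Python, from bench import ctrl gives the robot as it stands. The module is installed in compiled form; this text tells all that it offers.
- The arm moves only by the tool carry_out, never from a script. Its argument "steps" is a list of rows, each a list of 7 numbers: the turn, a rotation vector about the world's x, y, z in degrees, then the shift along the world's x, y, z in cm, then the opening, from 0 (shut) to 1 (fully open). A call has 1 to 12 rows; each row is the pose to reach, as a shift and turn from the pose commanded when the call began; what a row does not reach only later rows make up. A row lasts 1/10 s, in which the tool goes at most 50 mm and 8.59 degrees, less where a joint would pass 70% of its speed; a pose out of reach is approached as far as the arm can. A call with a gripper value outside its range is refused whole. The fingers move at their own pace and stop on an object; "squeeze" is the grip in N (left out, the last holds). Time passes only in rows, so rows that repeat a pose let the fingers close. It gives the time, the measured TCP pose, the force, the opening and the grip force at its end, in the units of the state.
- ctrl.get_state(): the state, without advancing time (a new reading comes with each control period).
- ctrl.get_image(name): name is "side" or "top" or "wrist"; returns a dict with "pixels" (400x640x3 uint8, red, green, blue), "camera_matrix" (3x3 intrinsics, pixels), "cam_to_world" (4x4, takes a point from camera to world coordinates); the wrist camera has in their place "T_tool_cam" (4x4, takes a point from camera to tool coordinates, whose origin is the TCP and whose axes are the flange's). Camera axes: x right, y down, z forward; pixel columns grow to the right and rows downward; lengths in m; the calibration is good to about 2 mm. A picture is of the moment at which its call begins: read the wrist's pose just before it. There is no depth.
- ctrl.close_job(): hands the job in; it is judged then, once.
The state is a dict: "time": time; "joint_positions": joint angles; "qd": joint speeds; "joint_torque": joint torques, N m; "position": TCP position; "tool_rot": TCP orientation; "ft_force": force on the tool from outside, world axes, zero at the start; "torque": the same for the moment, N m; "grip_width": opening from 0.0 (shut) to 1.0 (fully open); "grip_force": force on a finger pad.
Only numpy, scipy, OpenCV 4.12 (cv2) and the standard library are available. Lean on these libraries where they do the work, as an engineer would, in place of code of your own. Each camera call takes 0.05 s, during which the arm holds its last target. There are 200 camera calls.

## Task

Close up the watch in progress against dust, pushing with the fingertips only: first push the clear lid of the white dust case down until it is fully shut, then push the drawer that holds the round watch dial fully home. Leave the other drawer, the one with the little pots, standing open as it is. Push gently without slamming, do not lift the chests or the case or shove them out of place, and leave everything else on the bench where it stands.

Things in the scene. Friction and masses are not known exactly. Their poses are not given: they have to be found in the camera images.
- dust_case: Loose white open tray, about 0.9 kg, standing on the bench with a watch movement in it: 130 (its x) x 150 (its y) x 45 high. Origin: centre of its underside. The lid is hinged along its own +x rim, which is towards the robot's right; its place in the row varies.
- lid_hinge (a point): Middle of the lid's hinge line on the dust case, 45 above the case's underside. Its axes are those of the case: the hinge line runs along y, the shut lid reaches from here 130 towards -x.
- lid_edge (a point): Middle of the lid's free edge, on its outer (upper) face, 130 from the hinge line. Axes of the lid: x along the lid from free edge to hinge, z out of its outer face.
- lid (a joint): Angle of the clear, white-framed flat lid (130 from hinge to free edge, 150 wide, 6 thick: the hinge line lies in its underside; 80 g). 0 = shut flat on the tray; larger = more open; upright at 1.57. A stiff hinge: it stays where it is left and takes about 1 N at the free edge to move; it starts half open.
- dial_chest: Loose wooden one-drawer chest, 150 deep (x) x 120 wide (y) x 60 high, 1.2 to 1.9 kg, standing on the bench. Origin: centre of its underside; its -x side is the front with the drawer, roughly towards the robot; its place in the row varies. Its drawer holds one white round watch dial on a black holder.
- dial_drawer (a joint): How far the drawer of the dial chest is out, m: 0 = fully home, grows as it slides out along the chest's -x. Slides at about 1.5 N plus a little damping, no spring, no catch. The 52 high, 118 wide drawer front stands from 5 to 57 above the bench.
- dial_drawer_knob (a point): Centre of the flat outer end of the brass knob (16 dia, standing 14 out from the drawer front at its middle), 31 above the bench. Moves with the drawer. Axes as the chest's.
- pots_chest: Loose wooden one-drawer chest, 150 deep (x) x 120 wide (y) x 60 high, 1.2 to 1.9 kg, standing on the bench. Origin: centre of its underside; its -x side is the front with the drawer, roughly towards the robot; its place in the row varies. Outwardly the same as the dial chest, but its drawer holds eight little metal pots in two rows; that drawer stands open too and stays so.
- pots_drawer_knob (a point): Centre of the outer end of the knob of the pots chest's drawer, the same as that of the other drawer; not to be moved.
- oil_pot: Bystander: steel oil pot, 32 dia x 26 high, standing on the bench beside the dial chest. Origin: centre of its underside.
- weight: Bystander: knobbed brass weight, 30 dia x 40 high, standing on the bench beside the dust case. Origin: centre of its underside.
- cup: Bystander: small white cup, 34 dia x 32 high, standing on the bench beside the pots chest. Origin: centre of its underside.
- loupe: Bystander: black eyeglass, 34 dia x 28 high, standing on the rear half of the dial chest's top. Origin: centre of its underside.
- dome: Bystander: clear dust dome with a white foot and knob, 84 dia x 66 high, standing on the rear half of the pots chest's top. Origin: centre of its underside.
- screwdriver: Bystander: screwdriver, 130 long, lying on the bench near the robot. Origin at its underside.
- tweezers: Bystander: steel tweezers, 120 long, lying on the bench near the robot. Origin: centre of its underside.
There are look-alikes about, which are no part of the job. Leave any green or turquoise look-alike of the dial_chest alone.

How it is judged:
By the outcome, as a careful person would: the job done as asked, in the order asked, and still so for the second after the job is handed in, with the robot touching nothing.
It also fails if it takes over 48 s, if anything falls off the work surface, if the arm or the gripper's body presses on something with over 40 N, if the wrist force passes 120 N, or if a joint passes its speed limit or range.

## Working session

There is one attempt and no reset: what is moved stays moved. The work goes in short steps, Python scripts to look and compute and a tool call to move; the robot and the scene stay as the last step left them, time stands still between calls to the robot, and variables do not carry over. Pictures are saved under pics/ and viewed, at most 10 in all, crops included, and the job is handed in when it is done.

Besides the shell and the picture viewer there is one more tool, called after "Emit:" by a JSON object that holds its "method" and its "body", one argument or row to a line. carry_out: Moves the arm, as the interface text tells. Its arguments: {"type":"object","properties":{"steps":{"type":"array","items":{"type":"array","items":{"type":"number"}}},"squeeze":{"type":"number"}},"required":["steps"]}

```bash
mkdir -p pics
cat > h.py <<'E'
import numpy as np, cv2
from bench import ctrl
def ray(im,u,v,T=None):
    K=im["camera_matrix"]; T=im["cam_to_world"] if T is None else T
    d=T[:3,:3]@np.linalg.solve(K,[u,v,1.]); return T[:3,3],d
def onz(im,u,v,z):
    o,d=ray(im,u,v); return o+d*(z-o[2])/d[2]
def proj(im,p):
    T=np.linalg.inv(im["cam_to_world"]); q=im["camera_matrix"]@(T[:3,:3]@np.array(p)+T[:3,3]); return q[:2]/q[2]
def tri(a,pa,b,pb):
    o1,d1=ray(a,*pa);o2,d2=ray(b,*pb)
    s=np.linalg.lstsq(np.c_[d1,-d2],o2-o1,rcond=None)[0]
    p,q=o1+d1*s[0],o2+d2*s[1]; return (p+q)/2,np.linalg.norm(p-q)
def snap(n,f):
    im=ctrl.get_image(n); cv2.imwrite("pics/"+f,im["pixels"][:,:,::-1]); return im
E
python3 - <<'E'
from h import *
import pickle
d={}
for n in("top","side"):
    d[n]=snap(n,n+"0.png"); print(n,d[n]["cam_to_world"].round(3).tolist(),d[n]["camera_matrix"].round(1).tolist())
pickle.dump(d,open("d.pkl","wb")); s=ctrl.get_state(); print(s["tool_rot"],s["position"],s["ft_force"])
E
```

```text
top [[-0.012, -0.989, 0.148, 0.275], [-1.0, 0.015, 0.016, 0.066], [-0.018, -0.148, -0.989, 1.551], [0.0, 0.0, 0.0, 1.0]] [[500.7, 0.0, 325.5], [0.0, 500.7, 195.2], [0.0, 0.0, 1.0]]
side [[-0.97, -0.144, 0.197, 0.308], [-0.243, 0.639, -0.73, 0.836], [-0.021, -0.756, -0.655, 0.765], [0.0, 0.0, 0.0, 1.0]] [[381.4, 0.0, 319.4], [0.0, 381.4, 203.6], [0.0, 0.0, 1.0]]
[-3.07832217e+00 -6.18894873e-01  6.83461463e-04] [ 0.25094683 -0.5990543   0.2215651 ] [-0.23273935 -0.05957037  0.50298443]
```

View pics/top0.png

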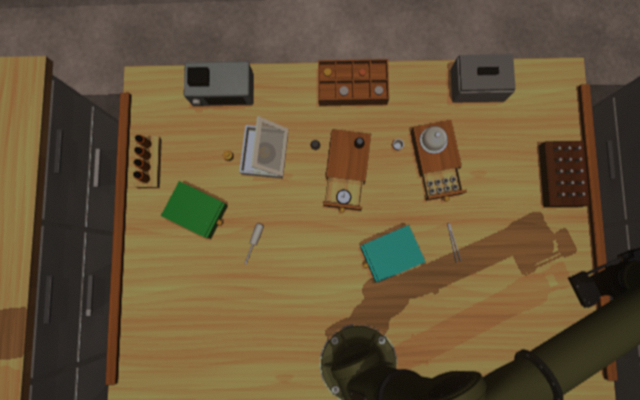

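View pics/side0.png

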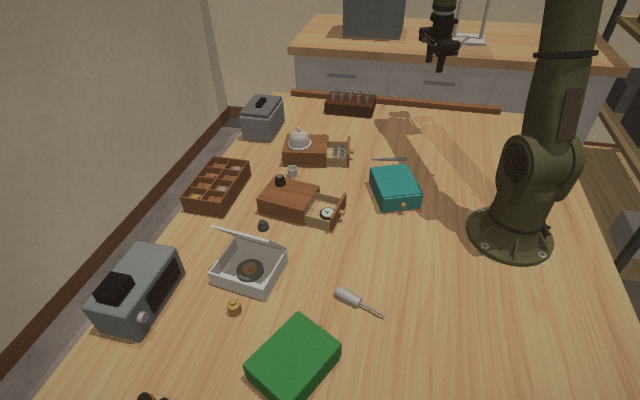

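The top view shows the white case around (265,148), the dial drawer chest at (347,155) with its dial at (343,197), and the pots chest at (437,147) with its pots at (442,185). The green chest at (194,209) and turquoise chest at (392,252) are look-alikes. The dial chest is the wooden one at (347,155), because its drawer holds the white round dial. I'll confirm that in an enlarged crop.

Run:
```python
from h import *
t=cv2.imread("pics/top0.png")[110:215,225:385]; s=cv2.imread("pics/side0.png")[165:310,195:355]
t=cv2.resize(t,(800,525),interpolation=cv2.INTER_CUBIC)
cv2.imwrite("pics/ct.png",cv2.convertScaleAbs(t,alpha=1.4)); cv2.imwrite("pics/cs.png",cv2.resize(s,(640,580),interpolation=cv2.INTER_CUBIC))
```

```text
(no output)
```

View pics/ct.png

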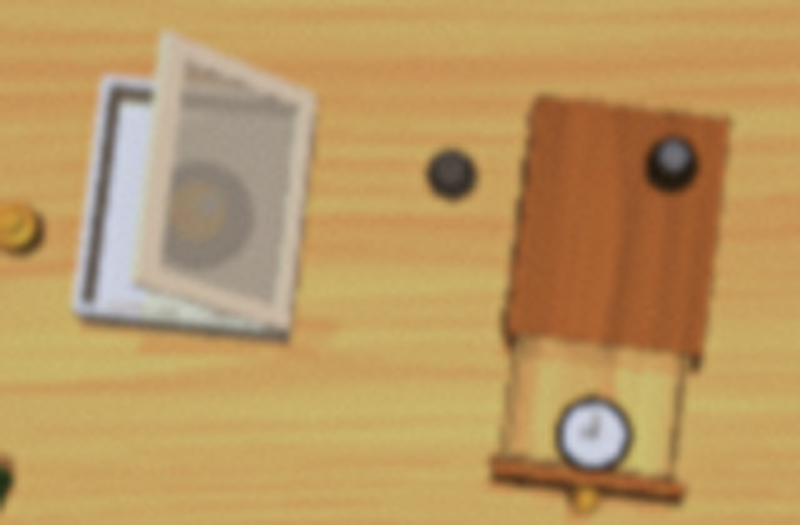

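View pics/cs.png

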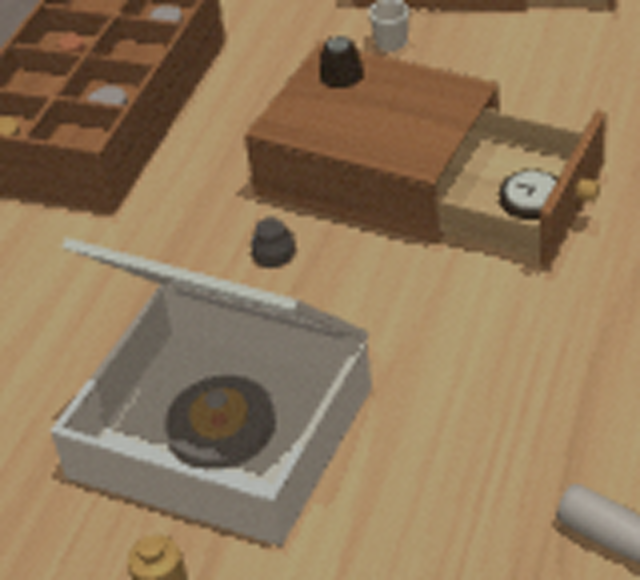

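The crop confirms it: the wooden chest with the round dial at crop (593,433) and knob at (587,498) is the dial chest. The case's lid has its hinge on the right and its free edge runs from (165,32) to (135,285).

Run:
```python
from h import *
import pickle
from scipy.spatial.transform import Rotation as R
d=pickle.load(open("d.pkl","rb")); t,s=d["top"],d["side"]
T=lambda u,v:(225+u/5,110+v/5); S=lambda u,v:(195+u/4,165+v/4)
f=lambda n,p:print(n,np.round(p,4))
for n,a,b in[("edge far",(165,32),(65,243)),("edge near",(135,285),(297,303)),("hinge near",(290,325),(368,335)),("rim NL",(78,315),(275,495)),("rim FL",(105,78),(55,430)),("knob",(587,500),(596,188)),("front L top",(493,460),(545,205+0)),("front R top",(685,487),(603,115)),("chest FL",(535,97),(248,135)),("chest NL",(508,335),(440,180)),("chest NR",(700,355),(497,83))]:
    p,e=tri(t,T(*a),s,S(*b)); f(n,np.r_[p,e])
for n,a,z in[("rim FL",(105,78),.045),("rim NL",(78,315),.045),("knob",(587,500),.031),("frL",(493,460),.057),("frR",(685,487),.057),("cFL",(535,97),.06),("cNL",(508,335),.06),("cNR",(700,355),.06),("cFR",(730,120),.06),("weight",(17,228),.03)]:
    f(n,onz(t,*T(*a),z))
x=ctrl.get_state(); print(R.from_rotvec(x["tool_rot"]).as_matrix().round(3))
```

```text
edge far [0.7193 0.2817 0.1496 0.0011]
edge near [0.5698 0.2976 0.1506 0.002 ]
hinge near [0.564  0.2195 0.0427 0.0018]
rim NL [0.5752 0.3506 0.0434 0.0042]
rim FL [7.239e-01 3.355e-01 4.250e-02 6.000e-04]
knob [0.4531 0.0389 0.0322 0.0046]
front L top [0.4761 0.0955 0.0617 0.0015]
front R top [ 0.4589 -0.0199  0.0513  0.0025]
chest FL [7.018e-01 6.710e-02 5.860e-02 6.000e-04]
chest NL [0.5527 0.0855 0.0606 0.0011]
chest NR [ 0.54   -0.0302  0.059   0.001 ]
rim FL [0.7228 0.3349 0.045 ]
rim NL [0.5727 0.3498 0.045 ]
knob [0.4555 0.039  0.031 ]
frL [0.4775 0.0957 0.057 ]
frR [ 0.4595 -0.0195  0.057 ]
cFL [0.7017 0.0672 0.06  ]
cNL [0.5533 0.0856 0.06  ]
cNR [ 0.5393 -0.0302  0.06  ]
cFR [ 0.6851 -0.052   0.06  ]
weight [0.6316 0.3916 0.03  ]
[[ 0.922  0.386 -0.001]
 [ 0.386 -0.922  0.002]
 [-0.    -0.002 -1.   ]]
```

Emit:
{"method": "carry_out", "body": {
  "steps": [
    [0,0,-8,3,6,0,0],
    [0,0,-16,6,12,0,0],
    [0,0,-24,8,17,0,0],
    [0,0,-30,10,22,0,0],
    [0,0,-30,12,26.5,0,0],
    [0,0,-30,14,31,0,0],
    [0,0,-30,16,35.5,0,0],
    [0,0,-30,18,40,0,0],
    [0,0,-30,20,44.5,0,0],
    [0,0,-30,22,49,0,0],
    [0,0,-30,24,53,0,0],
    [0,0,-30,26,57,0,0]
  ],
  "squeeze": 20
}}

```text
time: 1.3
position: [0.4997, -0.0516, 0.2225]
tool_rot: [3.135, -0.199, 0.0]
ft_force: [0.6, -1.5, -0.7]
grip_width: 0.035
grip_force: 0.0
```

Emit:
{"method": "carry_out", "body": {
  "steps": [
    [0,0,0,2,4.5,0,0],
    [0,0,0,4,9,0,0],
    [0,0,0,6,13.5,0,0],
    [0,0,0,8,18,0,0],
    [0,0,0,10,22.5,0,0],
    [0,0,0,12,26.5,0,0],
    [0,0,0,13,29,0,0],
    [0,0,0,13,29,0,0],
    [0,0,0,13,29,0,0]
  ]
}}

```text
time: 2.2
position: [0.629, 0.2368, 0.2216]
tool_rot: [3.135, -0.197, -0.003]
ft_force: [-0.0, -1.6, 0.6]
grip_width: 0.005
grip_force: 0.0
```

Emit:
{"method": "carry_out", "body": {
  "steps": [
    [0,0,0,0.7,1.1,-2.2,0],
    [0,0,0,1.3,2.2,-4.5,0],
    [0,0,0,1.3,2.2,-6,0],
    [0,0,0,1.3,2.2,-6,0]
  ]
}}

```text
time: 2.6
position: [0.6411, 0.2557, 0.1598]
tool_rot: [3.132, -0.201, -0.007]
ft_force: [-0.1, -1.5, 0.4]
grip_width: 0.006
grip_force: 0.0
```

Run:
```python
from h import *
s=ctrl.get_state(); print(s["position"],s["ft_force"],s["grip_width"])
im=snap("side","side1.png"); cv2.imwrite("pics/s1c.png",cv2.resize(im["pixels"][100:300,150:390,::-1],(720,600),interpolation=cv2.INTER_CUBIC))
```

```text
[0.64112497 0.25568133 0.15975266] [-0.09343723 -1.50245942  0.39538465] 0.00607968214647711
```

View pics/s1c.png

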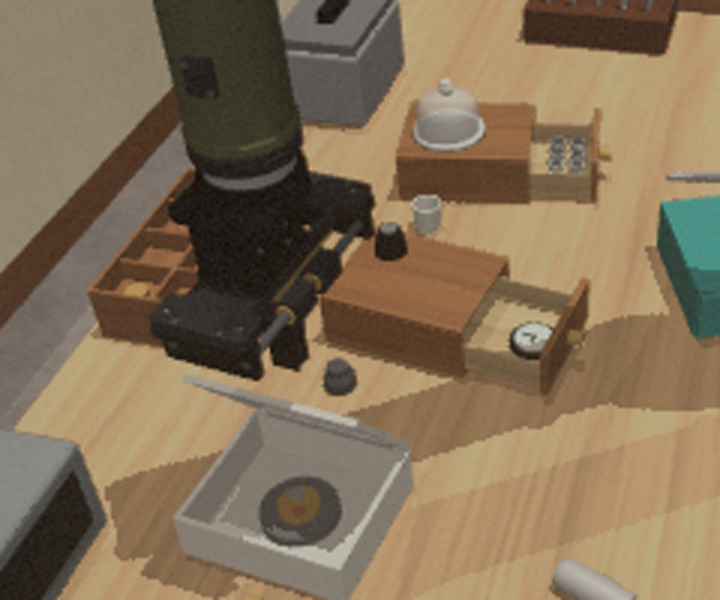

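The picture shows the shut fingertips at about crop (290,365), just behind and above the lid's free edge, which runs from (185,378) to (400,450). The lid is still half open. I'll start pushing it down.

Emit:
{"method": "carry_out", "body": {
  "steps": [
    [0,0,0,0,0.2,-0.7,0],
    [0,0,0,0,0.2,-1.3,0],
    [0,0,0,0,0.4,-1.8,0],
    [0,0,0,0,0.8,-2.2,0],
    [0,0,0,0,1.2,-2.6,0],
    [0,0,0,0,1.6,-3.0,0]
  ]
}}

```text
time: 3.25
position: [0.6427, 0.2751, 0.1326]
tool_rot: [-3.135, 0.199, -0.001]
ft_force: [0.3, -0.6, 1.5]
grip_width: 0.002
grip_force: 0.5
```

Emit:
{"method": "carry_out", "body": {
  "steps": [
    [0,0,0,0,0.4,-0.4,0],
    [0,0,0,0,0.8,-0.8,0],
    [0,0,0,0,1.2,-1.2,0],
    [0,0,0,0,1.6,-1.6,0],
    [0,0,0,0,1.9,-2.0,0],
    [0,0,0,0,2.1,-2.5,0]
  ]
}}

```text
time: 3.85
position: [0.6424, 0.2963, 0.1074]
tool_rot: [-3.135, 0.198, 0.0]
ft_force: [-0.4, -0.1, 1.6]
grip_width: 0.008
grip_force: 0.5
```

Emit:
{"method": "carry_out", "body": {
  "steps": [
    [0,0,0,0,0.2,-0.5,0],
    [0,0,0,0,0.4,-1.0,0],
    [0,0,0,0,0.6,-1.5,0],
    [0,0,0,0,0.8,-2.0,0],
    [0,0,0,0,0.9,-2.5,0],
    [0,0,0,0,0.9,-3.0,0],
    [0,0,0,0,0.9,-3.5,0],
    [0,0,0,0,0.9,-3.9,0],
    [0,0,0,0,0.9,-4.2,0],
    [0,0,0,0,0.9,-4.4,0]
  ]
}}

```text
time: 4.85
position: [0.6424, 0.3045, 0.0632]
tool_rot: [3.135, -0.199, -0.001]
ft_force: [0.7, 1.7, 1.0]
grip_width: 0.002
grip_force: 0.5
```

Emit:
{"method": "carry_out", "body": {
  "steps": [
    [0,0,0,0,0,-0.2,0],
    [0,0,0,0,0,-0.4,0],
    [0,0,0,0,0,-0.6,0],
    [0,0,0,0,0,-0.8,0]
  ]
}}

```text
time: 5.25
position: [0.6425, 0.3046, 0.0555]
tool_rot: [-3.135, 0.199, -0.0]
ft_force: [0.5, 0.4, 1.5]
grip_width: 0.003
grip_force: 0.5
```

Emit:
{"method": "carry_out", "body": {
  "steps": [
    [0,0,0,0,0,-0.1,0],
    [0,0,0,0,0,-0.2,0],
    [0,0,0,0,0,-0.3,0],
    [0,0,0,0,0,-0.4,0]
  ]
}}

```text
time: 5.65
position: [0.6425, 0.3046, 0.0516]
tool_rot: [-3.135, 0.199, -0.0]
ft_force: [-0.5, 1.1, 0.9]
grip_width: 0.009
grip_force: 0.5
```

Emit:
{"method": "carry_out", "body": {
  "steps": [
    [0,0,0,0,0,-0.1,0],
    [0,0,0,0,0,-0.1,0]
  ]
}}

```text
time: 5.85
position: [0.6425, 0.3046, 0.0515]
tool_rot: [3.135, -0.199, 0.0]
ft_force: [-1.3, 0.3, 5.8]
grip_width: 0.005
grip_force: 2.4
```

Emit:
{"method": "carry_out", "body": {
  "steps": [
    [0,0,0,0,0,-0.1,0],
    [0,0,0,0,0,-0.1,0],
    [0,0,0,0,0,1,0],
    [0,0,0,0,0,4,0],
    [0,0,0,0,0,8,0],
    [0,0,0,-2,-2.5,11,0],
    [0,0,0,-5,-6,12,0],
    [0,0,0,-8,-10,12,0],
    [0,0,0,-11,-13.5,12,0],
    [0,0,0,-14,-17,12,0],
    [0,0,0,-17,-21,12,0],
    [0,0,0,-19,-24,12,0]
  ]
}}

```text
time: 7.05
position: [0.4503, 0.0618, 0.1705]
tool_rot: [3.133, -0.202, -0.001]
ft_force: [1.1, -0.5, -0.5]
grip_width: 0.006
grip_force: 0.0
```

Emit:
{"method": "carry_out", "body": {
  "steps": [
    [0,0,0,-1.2,-1.3,0,0],
    [0,0,0,-2.2,-2.3,0,0],
    [0,0,0,-2.2,-2.3,0,0]
  ]
}}

```text
time: 7.35
position: [0.4294, 0.0396, 0.1708]
tool_rot: [3.133, -0.204, 0.0]
ft_force: [0.7, -0.1, 0.7]
grip_width: 0.01
grip_force: 0.0
```

Run:
```python
from h import *
s=ctrl.get_state(); print(s["position"],s["ft_force"],s["grip_width"],s["joint_positions"])
im=snap("side","side2.png"); cv2.imwrite("pics/s2c.png",cv2.resize(im["pixels"][100:300,150:390,::-1],(720,600),interpolation=cv2.INTER_CUBIC))
```

```text
[0.4294483  0.03964709 0.17078861] [ 0.67141233 -0.12351012  0.73334647] 0.009710858164923515 [ 0.52208336 -0.10962074 -0.63011595  2.00974717 -0.0664058   1.22154603
 -1.78315968]
```

View pics/s2c.png

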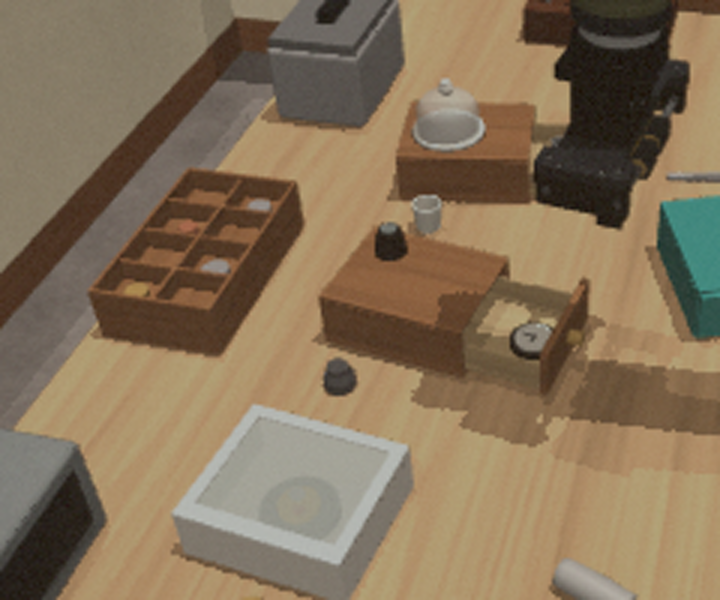

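The lid lies flat on the case at crop (295,500), and the case hasn't moved. The dial drawer's knob at (575,337) is clear of the fingers. I'll go down in front of it.

Emit:
{"method": "carry_out", "body": {
  "steps": [
    [0,0,0,0,0.3,-3,0],
    [0,0,0,0,0.3,-7,0],
    [0,0,0,0,0.3,-10.5,0],
    [0,0,0,0,0.3,-13,0],
    [0,0,0,0,0.3,-14.2,0],
    [0,0,0,0,0.3,-14.8,0],
    [0,0,0,0,0.3,-14.8,0]
  ]
}}

```text
time: 8.1
position: [0.4309, 0.0451, 0.0226]
tool_rot: [-3.135, 0.198, 0.0]
ft_force: [0.4, 0.3, 0.9]
grip_width: 0.005
grip_force: 0.0
```

Emit:
{"method": "carry_out", "body": {
  "steps": [
    [0,0,0,0.3,0,0,0],
    [0,0,0,0.6,-0.1,0,0],
    [0,0,0,0.9,-0.1,0,0],
    [0,0,0,1.2,-0.15,0,0],
    [0,0,0,1.5,-0.2,0,0],
    [0,0,0,1.8,-0.2,0,0],
    [0,0,0,2.1,-0.25,0,0],
    [0,0,0,2.4,-0.3,0,0]
  ]
}}

```text
time: 8.9
position: [0.4546, 0.0414, 0.0225]
tool_rot: [3.135, -0.199, -0.001]
ft_force: [-0.9, -0.9, 1.6]
grip_width: 0.006
grip_force: 0.8
```

Emit:
{"method": "carry_out", "body": {
  "steps": [
    [0,0,0,0.4,-0.05,0,0],
    [0,0,0,0.8,-0.1,0,0],
    [0,0,0,1.2,-0.15,0,0],
    [0,0,0,1.6,-0.2,0,0],
    [0,0,0,2.0,-0.25,0,0],
    [0,0,0,2.4,-0.3,0,0],
    [0,0,0,2.8,-0.35,0,0],
    [0,0,0,3.2,-0.4,0,0],
    [0,0,0,3.6,-0.45,0,0],
    [0,0,0,4.0,-0.5,0,0]
  ]
}}

```text
time: 9.9
position: [0.4947, 0.0364, 0.0225]
tool_rot: [3.135, -0.199, -0.0]
ft_force: [-1.7, -1.8, -0.7]
grip_width: -0.002
grip_force: 0.8
```

Emit:
{"method": "carry_out", "body": {
  "steps": [
    [0,0,0,0.2,0,0,0],
    [0,0,0,0.4,-0.05,0,0],
    [0,0,0,0.6,-0.1,0,0],
    [0,0,0,0.8,-0.1,0,0],
    [0,0,0,1.0,-0.1,0,0],
    [0,0,0,1.2,-0.15,0,0]
  ]
}}

```text
time: 10.5
position: [0.5066, 0.0352, 0.0226]
tool_rot: [-3.135, 0.199, 0.0]
ft_force: [-2.2, -1.2, -0.5]
grip_width: 0.01
grip_force: 0.8
```

Run:
```python
from h import *
im=snap("side","side3.png"); cv2.imwrite("pics/s3c.png",cv2.resize(im["pixels"][140:260,230:390,::-1],(800,600),interpolation=cv2.INTER_CUBIC))
```

```text
(no output)
```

View pics/s3c.png

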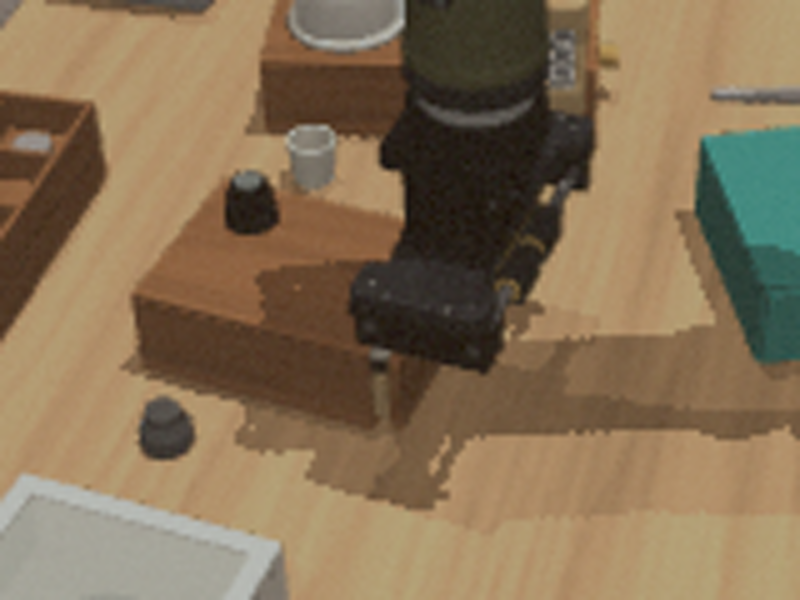

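The drawer is still slightly out, with a thin strip of its side showing at crop (380,390). I'll push the rest slowly and watch the force.

Emit:
{"method": "carry_out", "body": {
  "steps": [
    [0,0,0,0.1,0,0,0],
    [0,0,0,0.2,0,0,0],
    [0,0,0,0.3,-0.05,0,0],
    [0,0,0,0.4,-0.05,0,0],
    [0,0,0,0.5,-0.05,0,0],
    [0,0,0,0.6,-0.05,0,0]
  ]
}}

```text
time: 11.15
position: [0.5126, 0.0344, 0.0226]
tool_rot: [3.135, -0.199, 0.0]
ft_force: [-1.6, -1.0, 0.1]
grip_width: 0.005
grip_force: 0.8
```

Emit:
{"method": "carry_out", "body": {
  "steps": [
    [0,0,0,0.1,0,0,0],
    [0,0,0,0.2,0,0,0]
  ]
}}

```text
time: 11.35
position: [0.5145, 0.0342, 0.0226]
tool_rot: [3.135, -0.199, -0.0]
ft_force: [-0.9, -0.9, 0.7]
grip_width: 0.005
grip_force: 0.8
```

Emit:
{"method": "carry_out", "body": {
  "steps": [
    [0,0,0,0.05,0,0,0],
    [0,0,0,0.1,0,0,0]
  ]
}}

```text
time: 11.55
position: [0.5155, 0.0344, 0.0226]
tool_rot: [3.135, -0.199, -0.0]
ft_force: [-1.5, -1.5, 0.1]
grip_width: 0.005
grip_force: 0.8
```

Run:
```python
from h import *
im=snap("side","side4.png"); cv2.imwrite("pics/s4c.png",cv2.resize(im["pixels"][180:260,250:357,::-1],(800,600),interpolation=cv2.INTER_CUBIC))
```

```text
(no output)
```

View pics/s4c.png

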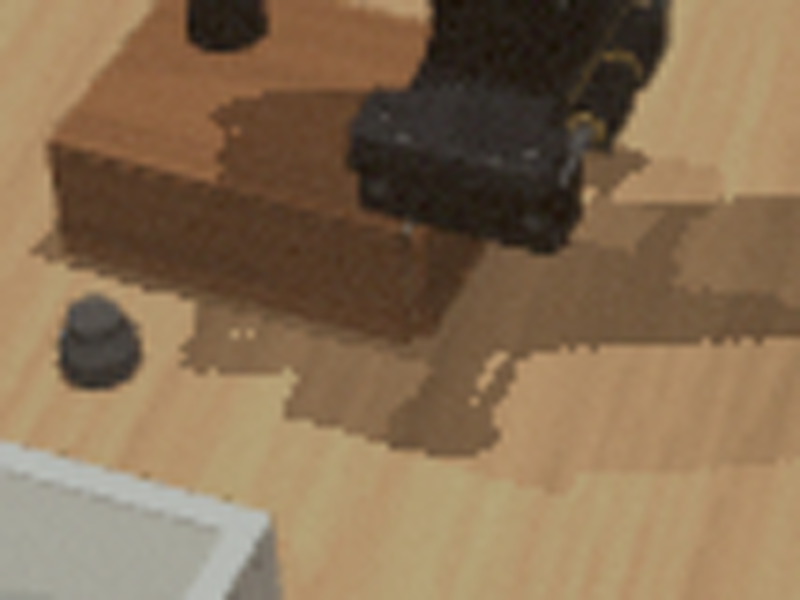

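The drawer front is almost flush, with its edge at crop (410,280). I'll finish in half-millimetre steps.

Emit:
{"method": "carry_out", "body": {
  "steps": [
    [0,0,0,0.05,0,0,0],
    [0,0,0,0.05,0,0,0]
  ]
}}

```text
time: 11.8
position: [0.516, 0.0345, 0.0226]
tool_rot: [3.135, -0.199, 0.0]
ft_force: [-1.6, 0.0, -0.8]
grip_width: 0.004
grip_force: 0.7
```

Emit:
{"method": "carry_out", "body": {
  "steps": [
    [0,0,0,0.05,0,0,0],
    [0,0,0,0.05,0,0,0]
  ]
}}

```text
time: 12.0
position: [0.5165, 0.0345, 0.0226]
tool_rot: [3.135, -0.199, 0.0]
ft_force: [-1.2, -0.8, -1.1]
grip_width: 0.006
grip_force: 0.7
```

Emit:
{"method": "carry_out", "body": {
  "steps": [
    [0,0,0,0.05,0,0,0],
    [0,0,0,0.05,0,0,0]
  ]
}}

```text
time: 12.2
position: [0.517, 0.0345, 0.0226]
tool_rot: [3.135, -0.199, -0.0]
ft_force: [-1.6, -0.7, -0.4]
grip_width: 0.008
grip_force: 0.7
```

Run:
```python
from h import *
im=snap("side","side5.png");a=cv2.imread("pics/side0.png")
# chest shift: phase correlation of rear part of chest (loupe region & far left side) vs start
for nm,(y0,y1,x0,x1) in {"chest rear-left corner":(190,222,250,290),"case":(228,300,205,290)}.items():
  g=lambda b:np.float32(cv2.cvtColor(b,cv2.COLOR_BGR2GRAY)[y0:y1,x0:x1])
  for f in("side4.png","side5.png"):
    b=cv2.imread("pics/"+f); print(nm,f,cv2.phaseCorrelate(g(a),g(b),cv2.createHanningWindow((x1-x0,y1-y0),cv2.CV_32F)))
```

```text
chest rear-left corner side4.png ((0.018463781342891394, 0.08922633254397638), 0.9174154778011143)
chest rear-left corner side5.png ((0.039691678816968334, 0.1729510825034204), 0.9439052917063236)
case side4.png ((-0.24074565782783708, -0.1557835822339726), 0.5646497046505964)
case side5.png ((-0.35774903677405234, -0.3495235864053754), 0.5216425607233872)
```

Emit:
{"method": "carry_out", "body": {
  "steps": [
    [0,0,0,0.05,0,0,0],
    [0,0,0,0.1,0,0,0]
  ]
}}

```text
time: 12.45
position: [0.5173, 0.0346, 0.0225]
tool_rot: [3.135, -0.199, -0.002]
ft_force: [-4.7, -1.0, 2.0]
grip_width: 0.004
grip_force: 2.2
```

Emit:
{"method": "carry_out", "body": {
  "steps": [
    [0,0,0,0.05,0,0,0],
    [0,0,0,0.1,-0.05,0,0]
  ]
}}

```text
time: 12.65
position: [0.5174, 0.0345, 0.0224]
tool_rot: [3.135, -0.199, -0.005]
ft_force: [-8.4, 0.8, 5.9]
grip_width: 0.004
grip_force: 3.8
```

Emit:
{"method": "carry_out", "body": {
  "steps": [
    [0,0,0,0.05,0,0,0],
    [0,0,0,0.05,0,0,0]
  ]
}}

```text
time: 12.85
position: [0.5174, 0.0345, 0.0224]
tool_rot: [3.135, -0.198, -0.007]
ft_force: [-8.1, 0.5, 6.3]
grip_width: 0.005
grip_force: 4.0
```

```bash
cat > c.py <<'E'
from h import *
import sys
im=snap("side",sys.argv[1]);a=cv2.imread("pics/side4.png");b=cv2.imread("pics/"+sys.argv[1])
y0,y1,x0,x1=178,222,250,292
g=lambda b:np.float32(cv2.cvtColor(b,cv2.COLOR_BGR2GRAY)[y0:y1,x0:x1])
print(cv2.phaseCorrelate(g(a),g(b),cv2.createHanningWindow((x1-x0,y1-y0),cv2.CV_32F)),ctrl.get_state()["ft_force"])
E
python3 c.py side6.png
```

```text
((0.4383479000251391, 0.5858454511575069), 1.022910163314254) [-7.86003847 -0.01827034  6.81493986]
```

The drawer has hit its stop: the force rises while the fingers stay put. I'll back off and check.

Emit:
{"method": "carry_out", "body": {
  "steps": [
    [0,0,0,-0.4,0.05,0,0],
    [0,0,0,-2,0.25,0,0],
    [0,0,0,-4,0.5,0,0],
    [0,0,0,-6,0.7,2,0],
    [0,0,0,-6,0.7,6,0],
    [0,0,0,-6,0.7,10,0],
    [0,0,0,-6,-3,14,0],
    [0,0,0,-6,-7,16,0],
    [0,0,0,-6,-11,16,0],
    [0,0,0,-6,-15,16,0],
    [0,0,0,-6,-18,16,0],
    [0,0,0,-6,-18,16,0]
  ]
}}

```text
time: 14.1
position: [0.4599, -0.1512, 0.1829]
tool_rot: [3.132, -0.21, 0.004]
ft_force: [-0.4, 0.8, -0.5]
grip_width: 0.008
grip_force: 0.0
```

Run:
```python
from h import *
im=snap("side","side7.png"); t=snap("top","top7.png")
a=cv2.resize(im["pixels"][165:285,195:355,::-1],(400,300),interpolation=cv2.INTER_CUBIC)
b=cv2.resize(t["pixels"][110:215,225:385,::-1],(400,263),interpolation=cv2.INTER_CUBIC)
z=cv2.resize(cv2.imread("pics/top0.png")[110:215,225:385],(400,263),interpolation=cv2.INTER_CUBIC)
s0=cv2.resize(cv2.imread("pics/side0.png")[165:285,195:355],(400,300),interpolation=cv2.INTER_CUBIC)
cv2.imwrite("pics/f.png",np.vstack([np.hstack([s0,a]),np.hstack([z,b])]))
```

```text
(no output)
```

View pics/f.png

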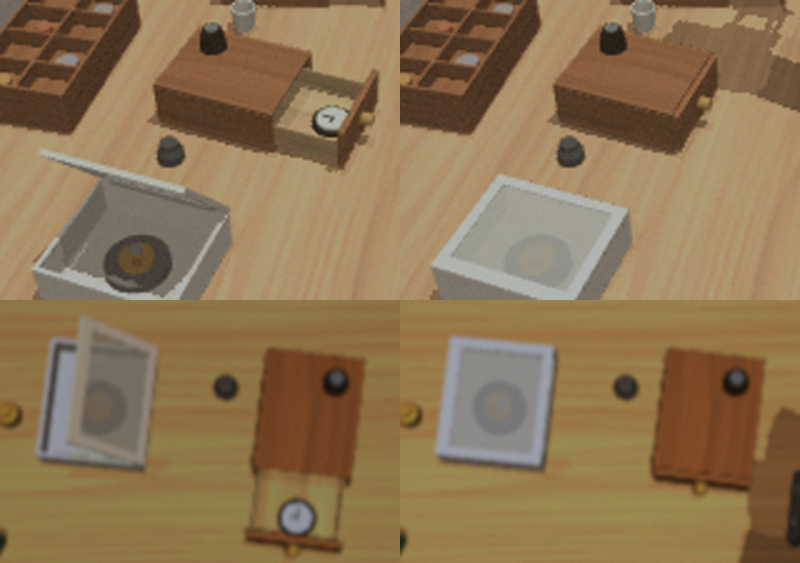

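The before/after pairs show the lid flat on the case (right panels, around (500,400)) and the drawer fully home, with its knob at (700,488). Chest, case and bystanders are where they were, and the arm touches nothing.

```bash
python3 -c "
from bench import ctrl; print(ctrl.close_job())"
```

```text
the job is handed in; nothing more can be done
None
```

The dust case lid was pushed shut first, then the dial drawer was pushed fully home. The final pictures show both closed, with the case and dial chest where they stood; the pots drawer was left alone, and the job is handed in (about 14 s used).

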